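# Put the solvent bottles back in their own trays

## Task

The three solvent bottles stand in one another's trays: move each so that it stands upright on the floor of the tray whose tags match its cap colour, parking a bottle upright in the empty white-tagged spare tray on the way (let go of it there) and leaving that tray empty at the end. They are glass, so set them down gently, never drop them, ram them down or tip them over, and leave the mouse, the keypad and the amber vial where they are.

Things in the scene. Friction and masses are not known exactly. Their poses are not given: they have to be found in the camera images.
- bottle_red: loose capped glass bottle with a red screw cap and a blank white paper band; 110 mm tall overall, round body 60 mm diameter up to 62 mm, sloping shoulder to 78 mm, cap 47 mm diameter from 84 to 110 mm height (grip it across the cap). About 0.2 kg. Origin: centre of its underside; z axis up along the bottle.
- bottle_yellow: loose capped glass bottle with a yellow screw cap and a blank white paper band; 110 mm tall overall, round body 60 mm diameter up to 62 mm, sloping shoulder to 78 mm, cap 47 mm diameter from 84 to 110 mm height (grip it across the cap). About 0.2 kg. Origin: centre of its underside; z axis up along the bottle.
- bottle_green: loose capped glass bottle with a green screw cap and a blank white paper band; 110 mm tall overall, round body 60 mm diameter up to 62 mm, sloping shoulder to 78 mm, cap 47 mm diameter from 84 to 110 mm height (grip it across the cap). About 0.2 kg. Origin: centre of its underside; z axis up along the bottle.
- tray_red: fixed blue open tray for one bottle, with a flat red tag ledge on its front and back sides (70 mm long, 18 mm out, top at 38 mm); the home of the bottle with the red cap. Outside 94 x 94 mm without ledges, 42 mm high, walls and floor 5 mm, inside 84 x 84 mm. Origin: centre of its underside, on the bench; inner floor at z = 5 mm; x towards one tag, z up.
- tray_yellow: fixed blue open tray for one bottle, with a flat yellow tag ledge on its front and back sides (70 mm long, 18 mm out, top at 38 mm); the home of the bottle with the yellow cap. Outside 94 x 94 mm without ledges, 42 mm high, walls and floor 5 mm, inside 84 x 84 mm. Origin: centre of its underside, on the bench; inner floor at z = 5 mm; x towards one tag, z up.
- tray_green: fixed blue open tray for one bottle, with a flat green tag ledge on its front and back sides (70 mm long, 18 mm out, top at 38 mm); the home of the bottle with the green cap. Outside 94 x 94 mm without ledges, 42 mm high, walls and floor 5 mm, inside 84 x 84 mm. Origin: centre of its underside, on the bench; inner floor at z = 5 mm; x towards one tag, z up.
- tray_spare: fixed blue open tray for one bottle, with a flat white tag ledge on its front and back sides (70 mm long, 18 mm out, top at 38 mm); the spare tray, empty at the start. Outside 94 x 94 mm without ledges, 42 mm high, walls and floor 5 mm, inside 84 x 84 mm. Origin: centre of its underside, on the bench; inner floor at z = 5 mm; x towards one tag, z up.
- mouse: loose grey cordless computer mouse, 100 x 58 x 34 mm, a bystander. Origin: centre of its underside; x along its length.
- keypad: loose black hand-held instrument keypad lying flat, 160 x 82 x 24 mm, a bystander. Origin: centre of its underside; x along its length.
- vial: loose standing amber sample vial with a white cap, 27 mm diameter, 57 mm tall, a bystander. Origin: centre of its underside.
There are look-alikes about, which are no part of the job. What is shaped like the bottle_yellow but black or blue is not meant.

How it is judged:
On the way:
1. a bottle has been parked in the white-tagged spare tray, standing upright and let go (((horizontal distance between bottle_red and tray_spare below 0.022 m and z of bottle_red in the frame of tray_spare below 0.01 m and angle between bottle_red's own z axis and vertical below 0.1 rad and linear speed of bottle_red below 0.02 m/s and contact force between bottle_red and the fingers below 0.1 N) or (horizontal distance between bottle_yellow and tray_spare below 0.022 m and z of bottle_yellow in the frame of tray_spare below 0.01 m and angle between bottle_yellow's own z axis and vertical below 0.1 rad and linear speed of bottle_yellow below 0.02 m/s and contact force between bottle_yellow and the fingers below 0.1 N) or (horizontal distance between bottle_green and tray_spare below 0.022 m and z of bottle_green in the frame of tray_spare below 0.01 m and angle between bottle_green's own z axis and vertical below 0.1 rad and linear speed of bottle_green below 0.02 m/s and contact force between bottle_green and the fingers below 0.1 N))), for 0.2 s.
At the end, for the whole second after the job is handed in: each bottle stands at rest and upright (within 0.1 rad) on the floor of the tray tagged in its cap colour, its centre within 22 mm of the tray centre (anywhere inside) and its underside below 10 mm; fingers touch no bottle; no bottle within 60 mm of the spare tray centre (horizontal distance between bottle_red and tray_red below 0.022 m and z of bottle_red in the frame of tray_red below 0.01 m and angle between each of bottle_red, bottle_yellow, bottle_green's own z axis and vertical below 0.1 rad and linear speed of each of bottle_red, bottle_yellow, bottle_green below 0.02 m/s and horizontal distance between bottle_yellow and tray_yellow below 0.022 m and z of bottle_yellow in the frame of tray_yellow below 0.01 m and horizontal distance between bottle_green and tray_green below 0.022 m and z of bottle_green in the frame of tray_green below 0.01 m and horizontal distance between each of bottle_red, bottle_yellow, bottle_green and tray_spare above 0.06 m and contact force between each of bottle_red, bottle_yellow, bottle_green and the fingers below 0.1 N).
It fails at once if a bottle is tipped over (more than 0.6 rad) (angle between any of bottle_red, bottle_yellow, bottle_green's own z axis and vertical above 0.6 rad).
It fails at once if a bottle is dropped: clear of the fingers with its underside more than 30 mm above the bench (25 mm above a tray floor) ((contact force between bottle_red and the fingers below 0.01 N and height (world z) of bottle_red above 0.03 m) or (contact force between bottle_yellow and the fingers below 0.01 N and height (world z) of bottle_yellow above 0.03 m) or (contact force between bottle_green and the fingers below 0.01 N and height (world z) of bottle_green above 0.03 m)).
It fails at once if a bottle is rammed against a tray (over 80 N) (contact force between any of bottle_red, bottle_yellow, bottle_green and tray_red above 80 N or contact force between any of bottle_red, bottle_yellow, bottle_green and tray_yellow above 80 N or contact force between any of bottle_red, bottle_yellow, bottle_green and tray_green above 80 N or contact force between any of bottle_red, bottle_yellow, bottle_green and tray_spare above 80 N).
It fails at once if the mouse, keypad or vial is moved by more than 20 mm or the vial is knocked over (distance of any of mouse, keypad, vial from where it was at the start of the episode above 0.02 m or angle between vial's own z axis and vertical above 0.5 rad).
It also fails if it takes over 115 s, if anything falls off the work surface, if the arm or the gripper's body presses on something with over 40 N, if the wrist force passes 120 N, or if a joint passes its speed limit or range.

## Robot

A 6-joint arm with a two-finger parallel gripper is mounted at the origin on the work surface. World frame = base frame: x ahead of the robot, y to its left, z up, the work surface at z = 0. Lengths are in m, angles in rad, forces in N, time in s.
With the tool pointing down it reaches from about 0.35 to 0.975 m from the base axis. Payload 4.9 kg.
Tool frame: the origin (TCP) lies at the very end of the fingers, on their centre line; the grasp point (between the pads) lies 19 mm behind it (manip.tcp_to_grasp is the distance from the TCP to the grasp point, in m); z points along the fingers, y is the direction in which the jaws open and shut (so a half turn about z gives the same grasp; the last joint's range is limited). The gripper opens to 85 mm and grips with 20 to 120 N. Pads are 22 mm wide; open, the fingers measure 114 mm over their backs; the gripper's body (76 mm by 85 mm) begins 54 mm behind the grasp point. The pads swing forward as they close: fully open they stand 13 mm farther back than shut.
Start: joints at [-1.453, 0.053, 1.613, -0, 1.476, -0.119], TCP at [0.147, -0.608, 0.231] pointing down, gripper open.
Joint ranges: [-3.01, 3.01], [-1.01, 2.22], [0.06, 2.58], [-1.02, 4.17], [0.09, 2.62], [-3.14, 3.14]. Speed limits (rad/s): [2.57, 2.57, 3.14, 3.14, 3.14, 3.14].

## Interface

Orientations are given as a unit quaternion [w, x, y, z].
In Python, from plant import sensors, cams, job, finder, manip gives the robot as it stands.
- The arm moves only by the shell command python3 -m pendant 'ROWS'. ROWS is JSON, a list of rows, each an object of numbers: "wx", "wy", "wz": the turn, a rotation vector about the tool's x, y, z in degrees; "dx", "dy", "dz": the shift along the tool's x, y, z in m; "hand": the gripper's target within -1 to 1 (fully open at 1, half-way at 0, shut at -1). A call has 1 to 20 rows; each row is the pose to reach, as a shift and turn from the pose commanded when the call began, along the tool's axes at that moment; what a row does not reach only later rows make up. A row lasts 1/12 s, in which the tool goes at most 41.7 mm and 7.16 degrees, less where a joint would pass 70% of its speed; a pose out of reach is approached as far as the arm can. A call with a gripper value outside its range is refused whole. The fingers move at their own pace and stop on an object; the grip force is fixed at half the most. Time passes only in rows, so rows that repeat a pose let the fingers close. It gives the time, the measured TCP pose, the force and the opening at its end, in the units of the state.
- sensors.state(): the state, without advancing time (a new reading comes with each control period).
- cams.grab_frame(name): name is "scene" or "top"; returns (picture, depth): 384x512x3 uint8, red, green, blue; 384x512 float32, m along the optical axis (not along the pixel's ray), 0 where there is no reading.
- cams.calibration(name): a dict with "fov_y" (degrees; the focal length in pixels is half the picture's height over the tangent of half this angle, whatever the lens; pixels are square), "cx", "cy" (the principal point, pixels), "k1" (the pictures are not rectified: a ray, as slopes to the right and down, at radius r is drawn at 1 + k1 r^2 times it, then the intrinsics apply), "pose" (4x4, takes a point from camera to world coordinates). Camera axes: x right, y down, z forward; pixel columns grow to the right and rows downward; lengths in m; the calibration is good to about 2 mm. A picture is of the moment at which its call begins. calibration takes no time and is no camera call.
- job.job_done(): hands the job in, once; it reports no verdict.
Trained networks look in the newest picture that a camera, given by its name, has taken for a name from the list of things; names that differ only in an ending like _2 or _b are one class to them, and where a whole thing is asked for, a point or a joint stands for the part that bears it (a point fixed in the world has none). Each returns a list of dicts, best first, with "score" (0 to 1); they miss things now and then, are a little off and sometimes report something else, mostly with a low value. They report only what shows in the picture. A call takes as long as a camera call. They do not tell look-alikes from the thing itself.
- finder.look_for(camera, thing): "position" ([x, y, z] in m, in world coordinates, good to about 4 mm: the middle of the surface that is visible of it).
The state is a dict: "time": time; "joint_pos": joint angles; "joint_vel": joint speeds; "joint_efforts": joint torques, N m; "tool_pos": TCP position; "tool_rot": TCP orientation; "contact_force": force on the tool from outside, world axes, zero at the start; "ft_torque": the same for the moment, N m; "gripper_width": opening from 0.0 (shut) to 1.0 (fully open).
Only numpy, scipy, OpenCV 4.12 (cv2) and the standard library are available. Lean on these libraries where they do the work, as an engineer would, in place of code of your own. Each camera call takes 0.05 s, during which the arm holds its last target. There are 200 camera calls.

## Working session

There is one attempt and no reset: what is moved stays moved. The work goes in short steps, Python scripts to look and compute and a shell command to move; the robot and the scene stay as the last step left them, time stands still between calls to the robot, and variables do not carry over. Pictures are saved under pics/ and viewed, about 12 in all and at most 16, crops included, and the job is handed in when it is done.

```bash
ls; mkdir -p pics; cat > h.py <<'E'
import numpy as np, cv2
from plant import sensors, cams, job, finder, manip
def K(name):
    c=cams.calibration(name); f=192/np.tan(np.radians(c["fov_y"])/2)
    return c,np.array([[f,0,c["cx"]],[0,f,c["cy"]],[0,0,1]]),np.array([c["k1"],0,0,0,0.])
def cloud(name,d):
    c,k,D=K(name); v,u=np.mgrid[:384,:512]
    p=cv2.undistortPoints(np.stack([u,v],-1).reshape(-1,1,2).astype(float),k,D).reshape(384,512,2)
    P=np.dstack([p*d[...,None],d]); T=np.array(c["pose"])
    return P@T[:3,:3].T+T[:3,3]
def save(img,fn): cv2.imwrite(fn,img[...,::-1])
E
python3 - <<'E'
from h import *
for n in("top","scene"):
    im,d=cams.grab_frame(n); np.savez(n,im=im,d=d); save(im,f"pics/{n}0.png")
    print(np.round(cams.calibration(n)["pose"],2).tolist())
    for t in["bottle_red","bottle_yellow","bottle_green","tray_red","tray_yellow","tray_green","tray_spare","mouse","keypad","vial"]:
        print(n,t,[(np.round(r["position"],3).tolist(),round(r["score"],2)) for r in finder.look_for(n,t)][:6])
print(sensors.state())
E
```

```text
pics
[[-0.02, -0.98, 0.19, 0.33], [-1.0, 0.02, 0.02, -0.01], [-0.02, -0.19, -0.98, 1.1], [0.0, 0.0, 0.0, 1.0]]
top bottle_red [([0.513, -0.301, 0.104], 0.77)]
top bottle_yellow [([0.352, -0.124, 0.111], 0.83), ([0.573, -0.001, 0.109], 0.76), ([0.487, -0.11, 0.114], 0.75), ([0.369, -0.03, 0.11], 0.56)]
top bottle_green [([0.566, 0.128, 0.108], 0.66)]
top tray_red [([0.576, 0.116, 0.04], 0.76), ([0.496, -0.122, 0.036], 0.29)]
top tray_yellow [([0.513, -0.304, 0.035], 0.81)]
top tray_green [([0.401, 0.064, 0.03], 0.7)]
top tray_spare [([0.471, 0.361, 0.02], 0.79)]
top mouse [([0.398, 0.065, 0.029], 0.61), ([0.514, -0.304, 0.101], 0.41), ([0.652, -0.135, 0.042], 0.2)]
top keypad [([0.686, 0.292, 0.023], 0.72), ([0.47, 0.364, 0.021], 0.63)]
top vial []
[[0.08, 0.54, -0.84, 1.27], [1.0, -0.03, 0.08, -0.06], [0.02, -0.84, -0.54, 0.52], [0.0, 0.0, 0.0, 1.0]]
scene bottle_red [([0.539, -0.305, 0.075], 0.7)]
scene bottle_yellow [([0.513, -0.113, 0.077], 0.91), ([0.396, -0.035, 0.054], 0.76), ([0.37, -0.136, 0.086], 0.68), ([0.611, 0.001, 0.068], 0.59)]
scene bottle_green [([0.6, 0.124, 0.075],
[... 487 characters left out ...]
.37)]
{'time': 1.1, 'joint_pos': array([-1.45299154e+00,  5.26612991e-02,  1.61286516e+00,  1.10499117e-05,
        1.47601073e+00, -1.18985105e-01]), 'joint_vel': array([ 0.00060612, -0.00021462,  0.0022704 , -0.00063034,  0.00042779,
        0.00138722]), 'joint_efforts': array([-9.51057009e-04, -3.93692529e+01, -3.70468926e+01, -2.35942498e-04,
        5.31850910e-04, -2.94163137e-06]), 'tool_pos': array([ 0.1466263 , -0.60755083,  0.23134843]), 'tool_rot': array([2.77369017e-05, 9.92999563e-01, 1.18118021e-01, 5.48380170e-06]), 'contact_force': array([-0.29603973,  0.81165183, -1.20479481]), 'ft_torque': array([ 0.00629063,  0.01063459, -0.03724359]), 'gripper_width': 0.9983720068360914}
```

View pics/top0.png

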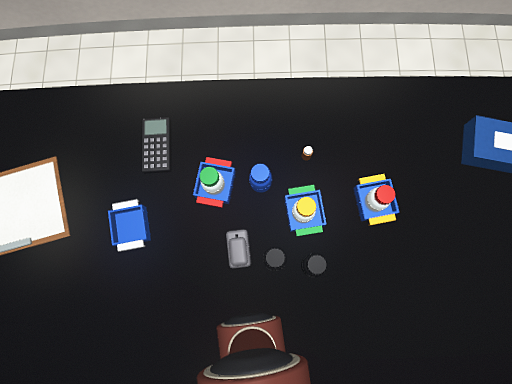

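View pics/scene0.png

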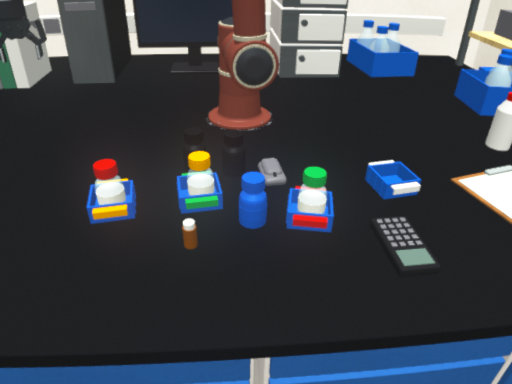

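Top picture: green cap (209,177) in the red-tagged tray, yellow cap (305,207) in the green tray, red cap (385,195) in the yellow tray; the spare tray (128,226) is empty. The look-alikes are blue (260,175) and black (275,258), (317,265). The vial is at (308,151). Next I measure caps and trays and confirm with a crop.

```bash
python3 - <<'E'
from h import *
z=np.load("top.npz"); im,d=z["im"],z["d"]; P=cloud("top",d)
hsv=cv2.cvtColor(im,cv2.COLOR_RGB2HSV); H,S,V=[hsv[...,i].astype(int) for i in range(3)]
v,u=np.mgrid[:384,:512]
bl=(abs(H-112)<14)&(S>120)&(V>50)
for n,(cu,cv_) in dict(green=(209,177),yellow=(305,207),red=(385,195),blue=(260,173),blk1=(275,258),blk2=(317,265),vial=(308,151)).items():
    m=(np.hypot(u-cu,v-cv_)<16)&(P[...,2]>(0.1 if n!="vial" else .045))&(d>0)
    q=P[m]; 
    if n=="vial": q=q[q[:,2]<.08]
    (c,r)=cv2.minEnclosingCircle(q[:,:2].astype(np.float32)); print(n,len(q),np.round(q.mean(0),4),np.round(c,4),round(r,4))
for n,(cu,cv_) in dict(tray_red=(214,183),tray_green=(305,210),tray_yellow=(378,200),tray_spare=(128,226)).items():
    w=np.hypot(u-cu,v-cv_)<34
    m=w&bl&(P[...,2]>.034)&(P[...,2]<.05)
    m=m.astype(np.uint8)
    q=P[m>0][:,:2].astype(np.float32)
    med=np.median(q,0); q=q[np.hypot(*(q-med).T)<.075]
    print(n,len(q),cv2.minAreaRect(q))
    t=w&(P[...,2]>.03)&(P[...,2]<.046)&~bl&(V>120)&((S>120)if n!="tray_spare" else (S<60))
    k,l,st,ce=cv2.connectedComponentsWithStats(t.astype(np.uint8))
    tg=[P[l==i].mean(0) for i in range(1,k) if st[i,4]>25]; print("  tags",[np.round(x,4).tolist() for x in tg], np.round(np.mean(tg,0),4))
for n,(cu,cv_) in dict(mouse=(238,249),keypad=(155,145)).items():
    m=(abs(u-cu)<20)&(abs(v-cv_)<32)&(P[...,2]>.012)&(P[...,2]<.05); print(n,cv2.minAreaRect(P[m][:,:2].astype(np.float32)))
save(cv2.resize(im[135:285,95:405],None,fx=2.5,fy=2.5,interpolation=cv2.INTER_CUBIC),"pics/crop1.png")
E
```

```text
green 294 [0.5771 0.1276 0.1143] [0.5784 0.1289] 0.0244
yellow 302 [ 0.495  -0.1121  0.1147] [ 0.496  -0.1129] 0.0245
red 317 [ 0.5207 -0.31    0.1141] [ 0.522  -0.3114] 0.0248
blue 279 [0.5841 0.     0.1096] [ 5.85e-01 -2.00e-04] 0.0243
blk1 305 [ 0.3714 -0.0333  0.1099] [ 0.3711 -0.0335] 0.0243
blk2 298 [ 0.3536 -0.1329  0.1096] [ 0.3534 -0.1335] 0.0238
vial 74 [ 0.656  -0.1295  0.0548] [ 0.6571 -0.1302] 0.0138
tray_red 298 ((0.5809546113014221, 0.12527063488960266), (0.09816783666610718, 0.09511762112379074), 78.32918548583984)
  tags [[0.6356, 0.1137, 0.0382], [0.5261, 0.1368, 0.0383]] [0.5809 0.1253 0.0382]
tray_green 293 ((0.4982055723667145, -0.11758722364902496), (0.09455549716949463, 0.09690526127815247), 8.028823852539062)
  tags [[0.5534, -0.1094, 0.0381], [0.4433, -0.1254, 0.0381]] [ 0.4983 -0.1174  0.0381]
tray_yellow 269 ((0.5239689350128174, -0.3108082711696625), (0.09513817727565765, 0.0966767966747284), 9.503695487976074)
  tags [[0.5797, -0.3018, 0.0383], [0.4683, -0.3205, 0.0378]] [ 0.524  -0.3112  0.0381]
tray_spare 329 ((0.46654823422431946, 0.35751739144325256), (0.09370005130767822, 0.09600358456373215), 9.449992179870605)
  tags [[0.5226, 0.3669, 0.038], [0.4131, 0.348, 0.0379]] [0.4679 0.3575 0.0379]
mouse ((0.4012601375579834, 0.06312161684036255), (0.10051369667053223, 0.05818274989724159), 5.449557304382324)
keypad ((0.6956456899642944, 0.29310712218284607), (0.15891455113887787, 0.08469025045633316), 2.0980224609375)
```

View pics/crop1.png

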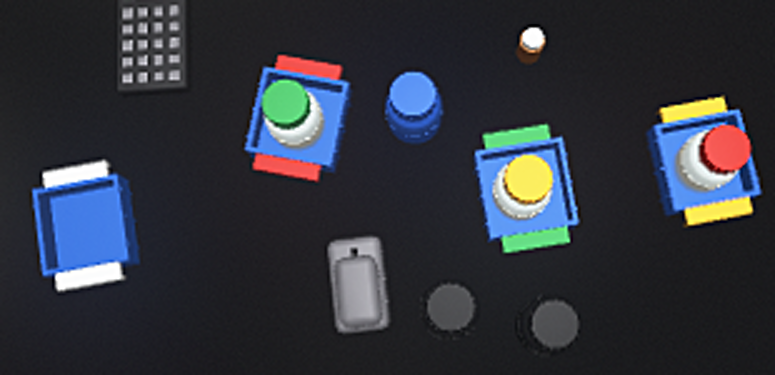

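The crop confirms it: green is in the red-tagged tray, yellow in the green-tagged, red in the yellow-tagged. The heights (0.114 m caps, 0.038 m tags) and tray sizes fit. Plan: green→spare, red→red, yellow→yellow, green→green, keeping the yaw fixed.

```bash
cat > go.py <<'E'
import sys
from h import *
from scipy.spatial.transform import Rotation as R
s=sensors.state(); q=s["tool_rot"]; r=R.from_quat([q[1],q[2],q[3],q[0]])
t=np.array([float(a) for a in sys.argv[1:4]]); dv=r.inv().apply(t-s["tool_pos"])
print("t",round(s["time"],2),"pos",np.round(s["tool_pos"],4),"d",np.round(dv,4),"w",round(s["gripper_width"],3),"F",np.round(s["contact_force"],1),"j",np.round(s["joint_pos"],2))
E
python3 go.py .578 .1285 .231
```

```text
t 1.1 pos [ 0.1466 -0.6076  0.2313] d [ 5.920e-01 -6.143e-01  3.000e-04] w 0.998 F [-0.3  0.8 -1.2] j [-1.45  0.05  1.61  0.    1.48 -0.12]
```

```bash
python3 -m pendant '[{"dx":0.01,"dy":-0.01},{"dx":0.03,"dy":-0.03},{"dx":0.592,"dy":-0.6143},{"dx":0.592,"dy":-0.6143},{"dx":0.592,"dy":-0.6143},{"dx":0.592,"dy":-0.6143},{"dx":0.592,"dy":-0.6143},{"dx":0.592,"dy":-0.6143},{"dx":0.592,"dy":-0.6143},{"dx":0.592,"dy":-0.6143},{"dx":0.592,"dy":-0.6143},{"dx":0.592,"dy":-0.6143},{"dx":0.592,"dy":-0.6143},{"dx":0.592,"dy":-0.6143},{"dx":0.592,"dy":-0.6143},{"dx":0.592,"dy":-0.6143},{"dx":0.592,"dy":-0.6143},{"dx":0.592,"dy":-0.6143},{"dx":0.592,"dy":-0.6143},{"dx":0.592,"dy":-0.6143}]'; python3 go.py .578 .1285 .086
```

```text
t 1.1 pos [ 0.1466 -0.6076  0.2313] d [ 0.592  -0.6143  0.1453] w 0.998 F [-0.3  0.8 -1.2] j [-1.45  0.05  1.61  0.    1.48 -0.12]invalid input
```

```bash
python3 -m pendant '[{"wx":0,"wy":0,"wz":0,"dx":0.02,"dy":-0.02,"dz":0,"hand":1},{"wx":0,"wy":0,"wz":0,"dx":0.592,"dy":-0.6143,"dz":0,"hand":1},{"wx":0,"wy":0,"wz":0,"dx":0.592,"dy":-0.6143,"dz":0,"hand":1}]'; python3 go.py .578 .1285 .086
```

```text
time: 1.35
tool_pos: [0.2035, -0.5108, 0.2311]
tool_rot: [-0.0, 0.993, 0.117, 0.0]
contact_force: [1.3, 0.4, 0.5]
gripper_width: 1.0
t 1.35 pos [ 0.2035 -0.5108  0.2311] d [ 0.5129 -0.5346  0.1454] w 1.0 F [1.3 0.4 0.5] j [-1.33 -0.13  1.79  0.    1.48  0.01]
```

```bash
python3 -m pendant '[{"wx":0,"wy":0,"wz":0,"dx":0.513,"dy":-0.5346,"dz":0,"hand":1},{"wx":0,"wy":0,"wz":0,"dx":0.513,"dy":-0.5346,"dz":0,"hand":1},{"wx":0,"wy":0,"wz":0,"dx":0.513,"dy":-0.5346,"dz":0,"hand":1},{"wx":0,"wy":0,"wz":0,"dx":0.513,"dy":-0.5346,"dz":0,"hand":1},{"wx":0,"wy":0,"wz":0,"dx":0.513,"dy":-0.5346,"dz":0,"hand":1},{"wx":0,"wy":0,"wz":0,"dx":0.513,"dy":-0.5346,"dz":0,"hand":1},{"wx":0,"wy":0,"wz":0,"dx":0.513,"dy":-0.5346,"dz":0,"hand":1},{"wx":0,"wy":0,"wz":0,"dx":0.513,"dy":-0.5346,"dz":0,"hand":1},{"wx":0,"wy":0,"wz":0,"dx":0.513,"dy":-0.5346,"dz":0,"hand":1},{"wx":0,"wy":0,"wz":0,"dx":0.513,"dy":-0.5346,"dz":0,"hand":1},{"wx":0,"wy":0,"wz":0,"dx":0.513,"dy":-0.5346,"dz":0,"hand":1},{"wx":0,"wy":0,"wz":0,"dx":0.513,"dy":-0.5346,"dz":0,"hand":1},{"wx":0,"wy":0,"wz":0,"dx":0.513,"dy":-0.5346,"dz":0,"hand":1},{"wx":0,"wy":0,"wz":0,"dx":0.513,"dy":-0.5346,"dz":0,"hand":1},{"wx":0,"wy":0,"wz":0,"dx":0.513,"dy":-0.5346,"dz":0,"hand":1},{"wx":0,"wy":0,"wz":0,"dx":0.513,"dy":-0.5346,"dz":0,"hand":1},{"wx":0,"wy":0,"wz":0,"dx":0.513,"dy":-0.5346,"dz":0,"hand":1},{"wx":0,"wy":0,"wz":0,"dx":0.513,"dy":-0.5346,"dz":0,"hand":1},{"wx":0,"wy":0,"wz":0,"dx":0.513,"dy":-0.5346,"dz":0,"hand":1},{"wx":0,"wy":0,"wz":0,"dx":0.513,"dy":-0.5346,"dz":0,"hand":1}]'; python3 go.py .578 .1285 .086
```

```text
time: 3.02
tool_pos: [0.577, 0.1299, 0.2309]
tool_rot: [0.0, 0.993, 0.119, -0.0]
contact_force: [0.4, -1.0, -0.2]
gripper_width: 1.003
t 3.02 pos [0.577  0.1299 0.2309] d [0.0008 0.0016 0.1449] w 1.003 F [ 0.4 -1.  -0.2] j [ 0.1  -0.03  1.69 -0.    1.48  1.43]
```

```bash
python3 -m pendant '[{"wx":0,"wy":0,"wz":0,"dx":0.001,"dy":0.001,"dz":0.035,"hand":1},{"wx":0,"wy":0,"wz":0,"dx":0.001,"dy":0.001,"dz":0.07,"hand":1},{"wx":0,"wy":0,"wz":0,"dx":0.001,"dy":0.001,"dz":0.1,"hand":1},{"wx":0,"wy":0,"wz":0,"dx":0.001,"dy":0.001,"dz":0.12,"hand":1},{"wx":0,"wy":0,"wz":0,"dx":0.001,"dy":0.001,"dz":0.135,"hand":1},{"wx":0,"wy":0,"wz":0,"dx":0.001,"dy":0.001,"dz":0.145,"hand":1},{"wx":0,"wy":0,"wz":0,"dx":0.001,"dy":0.001,"dz":0.145,"hand":1},{"wx":0,"wy":0,"wz":0,"dx":0.001,"dy":0.001,"dz":0.145,"hand":0.3},{"wx":0,"wy":0,"wz":0,"dx":0.001,"dy":0.001,"dz":0.145,"hand":-1},{"wx":0,"wy":0,"wz":0,"dx":0.001,"dy":0.001,"dz":0.145,"hand":-1},{"wx":0,"wy":0,"wz":0,"dx":0.001,"dy":0.001,"dz":0.145,"hand":-1},{"wx":0,"wy":0,"wz":0,"dx":0.001,"dy":0.001,"dz":0.145,"hand":-1},{"wx":0,"wy":0,"wz":0,"dx":0.001,"dy":0.001,"dz":0.145,"hand":-1},{"wx":0,"wy":0,"wz":0,"dx":0.001,"dy":0.001,"dz":0.145,"hand":-1}]'; python3 go.py .4675 .3575 .24
```

```text
time: 4.18
tool_pos: [0.5795, 0.1281, 0.0886]
tool_rot: [0.0, 0.993, 0.118, 0.002]
contact_force: [-1.1, -0.4, 6.5]
gripper_width: 0.532
t 4.18 pos [0.5795 0.1281 0.0886] d [-0.0544 -0.2492 -0.1518] w 0.532 F [-1.1 -0.4  6.5] j [0.09 0.11 1.81 0.   1.23 1.43]
```

```bash
python3 -m pendant '[{"wx":0,"wy":0,"wz":0,"dx":0,"dy":0,"dz":-0.005,"hand":-1},{"wx":0,"wy":0,"wz":0,"dx":0,"dy":0,"dz":-0.015,"hand":-1},{"wx":0,"wy":0,"wz":0,"dx":0,"dy":0,"dz":-0.035,"hand":-1},{"wx":0,"wy":0,"wz":0,"dx":0,"dy":0,"dz":-0.065,"hand":-1},{"wx":0,"wy":0,"wz":0,"dx":0,"dy":0,"dz":-0.095,"hand":-1},{"wx":0,"wy":0,"wz":0,"dx":0,"dy":0,"dz":-0.125,"hand":-1},{"wx":0,"wy":0,"wz":0,"dx":0,"dy":0,"dz":-0.145,"hand":-1},{"wx":0,"wy":0,"wz":0,"dx":0,"dy":0,"dz":-0.15,"hand":-1},{"wx":0,"wy":0,"wz":0,"dx":0,"dy":0,"dz":-0.15,"hand":-1},{"wx":0,"wy":0,"wz":0,"dx":0,"dy":0,"dz":-0.15,"hand":-1}]'; python3 go.py .4675 .3575 .24
```

```text
time: 5.02
tool_pos: [0.5772, 0.1277, 0.2349]
tool_rot: [-0.0, 0.993, 0.118, -0.001]
contact_force: [-1.0, 0.1, -2.8]
gripper_width: 0.53
t 5.02 pos [0.5772 0.1277 0.2349] d [-0.0527 -0.2491 -0.005 ] w 0.53 F [-1.   0.1 -2.8] j [ 0.09 -0.03  1.69 -0.    1.48  1.43]
```

```bash
python3 -m pendant '[{"wx":0,"wy":0,"wz":0,"dx":-0.002,"dy":-0.01,"dz":0,"hand":-1},{"wx":0,"wy":0,"wz":0,"dx":-0.007,"dy":-0.03,"dz":0,"hand":-1},{"wx":0,"wy":0,"wz":0,"dx":-0.014,"dy":-0.065,"dz":0,"hand":-1},{"wx":0,"wy":0,"wz":0,"dx":-0.022,"dy":-0.105,"dz":0,"hand":-1},{"wx":0,"wy":0,"wz":0,"dx":-0.031,"dy":-0.145,"dz":0,"hand":-1},{"wx":0,"wy":0,"wz":0,"dx":-0.039,"dy":-0.185,"dz":0,"hand":-1},{"wx":0,"wy":0,"wz":0,"dx":-0.046,"dy":-0.22,"dz":0,"hand":-1},{"wx":0,"wy":0,"wz":0,"dx":-0.051,"dy":-0.24,"dz":0,"hand":-1},{"wx":0,"wy":0,"wz":0,"dx":-0.053,"dy":-0.249,"dz":0,"hand":-1},{"wx":0,"wy":0,"wz":0,"dx":-0.053,"dy":-0.249,"dz":0,"hand":-1},{"wx":0,"wy":0,"wz":0,"dx":-0.053,"dy":-0.249,"dz":0,"hand":-1}]'; python3 go.py .4675 .3575 .09
```

```text
time: 5.93
tool_pos: [0.4674, 0.357, 0.2347]
tool_rot: [0.001, 0.993, 0.118, -0.001]
contact_force: [0.7, -0.1, -1.9]
gripper_width: 0.536
t 5.93 pos [0.4674 0.357  0.2347] d [ 0.0006 -0.0006  0.1447] w 0.536 F [ 0.7 -0.1 -1.9] j [ 0.53 -0.03  1.69 -0.    1.48  1.86]
```

Over the spare tray. Descend, slowing, to just above the floor.

```bash
python3 -m pendant '[{"wx":0,"wy":0,"wz":0,"dx":0,"dy":0,"dz":0.01,"hand":-1},{"wx":0,"wy":0,"wz":0,"dx":0,"dy":0,"dz":0.03,"hand":-1},{"wx":0,"wy":0,"wz":0,"dx":0,"dy":0,"dz":0.06,"hand":-1},{"wx":0,"wy":0,"wz":0,"dx":0,"dy":0,"dz":0.09,"hand":-1},{"wx":0,"wy":0,"wz":0,"dx":0,"dy":0,"dz":0.11,"hand":-1},{"wx":0,"wy":0,"wz":0,"dx":0,"dy":0,"dz":0.123,"hand":-1},{"wx":0,"wy":0,"wz":0,"dx":0,"dy":0,"dz":0.132,"hand":-1},{"wx":0,"wy":0,"wz":0,"dx":0,"dy":0,"dz":0.137,"hand":-1},{"wx":0,"wy":0,"wz":0,"dx":0,"dy":0,"dz":0.141,"hand":-1},{"wx":0,"wy":0,"wz":0,"dx":0,"dy":0,"dz":0.144,"hand":-1},{"wx":0,"wy":0,"wz":0,"dx":0,"dy":0,"dz":0.1455,"hand":-1},{"wx":0,"wy":0,"wz":0,"dx":0,"dy":0,"dz":0.1465,"hand":-1},{"wx":0,"wy":0,"wz":0,"dx":0,"dy":0,"dz":0.1465,"hand":-1}]'; python3 go.py .4675 .3575 .0886
```

```text
time: 7.02
tool_pos: [0.4684, 0.3577, 0.0905]
tool_rot: [-0.0, 0.993, 0.118, 0.001]
contact_force: [-0.8, 0.0, -2.8]
gripper_width: 0.529
t 7.02 pos [0.4684 0.3577 0.0905] d [-0.0009  0.      0.0019] w 0.529 F [-0.8  0.  -2.8] j [ 0.53  0.1   1.81 -0.    1.23  1.86]
```

```bash
python3 -m pendant '[{"wx":0,"wy":0,"wz":0,"dx":0,"dy":0,"dz":0.001,"hand":-1},{"wx":0,"wy":0,"wz":0,"dx":0,"dy":0,"dz":0.002,"hand":-1},{"wx":0,"wy":0,"wz":0,"dx":0,"dy":0,"dz":0.003,"hand":-1},{"wx":0,"wy":0,"wz":0,"dx":0,"dy":0,"dz":0.003,"hand":-1}]'; python3 go.py .4675 .3575 .0886
```

```text
time: 7.35
tool_pos: [0.4687, 0.3579, 0.0886]
tool_rot: [-0.0, 0.993, 0.118, 0.001]
contact_force: [-1.9, -0.3, 4.9]
gripper_width: 0.529
t 7.35 pos [0.4687 0.3579 0.0886] d [-0.0013  0.0001  0.    ] w 0.529 F [-1.9 -0.3  4.9] j [ 0.53  0.1   1.81 -0.    1.23  1.86]
```

Floor contact (Fz +5 N). Release and rise.

```bash
python3 -m pendant '[{"wx":0,"wy":0,"wz":0,"dx":0,"dy":0,"dz":0,"hand":0.4},{"wx":0,"wy":0,"wz":0,"dx":0,"dy":0,"dz":0,"hand":1},{"wx":0,"wy":0,"wz":0,"dx":0,"dy":0,"dz":0,"hand":1},{"wx":0,"wy":0,"wz":0,"dx":0,"dy":0,"dz":0,"hand":1},{"wx":0,"wy":0,"wz":0,"dx":0,"dy":0,"dz":0,"hand":1},{"wx":0,"wy":0,"wz":0,"dx":0,"dy":0,"dz":-0.01,"hand":1},{"wx":0,"wy":0,"wz":0,"dx":0,"dy":0,"dz":-0.03,"hand":1},{"wx":0,"wy":0,"wz":0,"dx":0,"dy":0,"dz":-0.06,"hand":1},{"wx":0,"wy":0,"wz":0,"dx":0,"dy":0,"dz":-0.1,"hand":1},{"wx":0,"wy":0,"wz":0,"dx":0,"dy":0,"dz":-0.14,"hand":1},{"wx":0,"wy":0,"wz":0,"dx":0,"dy":0,"dz":-0.145,"hand":1},{"wx":0,"wy":0,"wz":0,"dx":0,"dy":0,"dz":-0.145,"hand":1}]'; python3 go.py .5215 -.3107 .232
```

```text
time: 8.35
tool_pos: [0.4702, 0.3587, 0.2379]
tool_rot: [-0.002, 0.993, 0.118, 0.004]
contact_force: [-0.2, -0.2, -0.3]
gripper_width: 0.997
t 8.35 pos [0.4702 0.3587 0.2379] d [-0.1072  0.6628  0.003 ] w 0.997 F [-0.2 -0.2 -0.3] j [ 0.53 -0.04  1.69  0.    1.48  1.86]
```

```bash
python3 -m pendant '[{"wx":0,"wy":0,"wz":0,"dx":-0.003,"dy":0.02,"dz":0,"hand":1},{"wx":0,"wy":0,"wz":0,"dx":-0.106,"dy":0.662,"dz":0.003,"hand":1},{"wx":0,"wy":0,"wz":0,"dx":-0.106,"dy":0.662,"dz":0.003,"hand":1},{"wx":0,"wy":0,"wz":0,"dx":-0.106,"dy":0.662,"dz":0.003,"hand":1},{"wx":0,"wy":0,"wz":0,"dx":-0.106,"dy":0.662,"dz":0.003,"hand":1},{"wx":0,"wy":0,"wz":0,"dx":-0.106,"dy":0.662,"dz":0.003,"hand":1},{"wx":0,"wy":0,"wz":0,"dx":-0.106,"dy":0.662,"dz":0.003,"hand":1},{"wx":0,"wy":0,"wz":0,"dx":-0.106,"dy":0.662,"dz":0.003,"hand":1},{"wx":0,"wy":0,"wz":0,"dx":-0.106,"dy":0.662,"dz":0.003,"hand":1},{"wx":0,"wy":0,"wz":0,"dx":-0.106,"dy":0.662,"dz":0.003,"hand":1},{"wx":0,"wy":0,"wz":0,"dx":-0.106,"dy":0.662,"dz":0.003,"hand":1},{"wx":0,"wy":0,"wz":0,"dx":-0.106,"dy":0.662,"dz":0.003,"hand":1},{"wx":0,"wy":0,"wz":0,"dx":-0.106,"dy":0.662,"dz":0.003,"hand":1},{"wx":0,"wy":0,"wz":0,"dx":-0.106,"dy":0.662,"dz":0.003,"hand":1},{"wx":0,"wy":0,"wz":0,"dx":-0.106,"dy":0.662,"dz":0.003,"hand":1},{"wx":0,"wy":0,"wz":0,"dx":-0.106,"dy":0.662,"dz":0.003,"hand":1},{"wx":0,"wy":0,"wz":0,"dx":-0.106,"dy":0.662,"dz":0.003,"hand":1},{"wx":0,"wy":0,"wz":0,"dx":-0.106,"dy":0.662,"dz":0.003,"hand":1},{"wx":0,"wy":0,"wz":0,"dx":-0.106,"dy":0.662,"dz":0.003,"hand":1},{"wx":0,"wy":0,"wz":0,"dx":-0.106,"dy":0.662,"dz":0.003,"hand":1}]'; python3 - <<'E'
from h import *
im,d=cams.grab_frame("top"); save(im,"pics/top1.png"); P=cloud("top",d)
hsv=cv2.cvtColor(im,cv2.COLOR_RGB2HSV); H,S,V=[hsv[...,i].astype(int) for i in range(3)]
m=(abs(H-65)<20)&(S>100)&(P[...,2]>.1)&(P[...,2]<.13); q=P[m]; print("green cap",len(q),q.mean(0),cv2.minEnclosingCircle(q[:,:2].astype(np.float32)))
E
python3 go.py .5215 -.3107 .088
```

```text
time: 10.02
tool_pos: [0.5197, -0.3101, 0.2274]
tool_rot: [-0.001, 0.993, 0.118, -0.001]
contact_force: [-0.1, 0.2, 0.1]
gripper_width: 0.998
green cap 295 [0.46764454 0.35527426 0.11425961] ((0.4671165645122528, 0.3568447530269623), 0.025015417486429214)
t 10.07 pos [ 0.5199 -0.3097  0.2278] d [0.0014 0.0016 0.1398] w 1.0 F [-0.5  1.  -0.7] j [-0.66  0.01  1.66  0.    1.47  0.67]
```

View pics/top1.png

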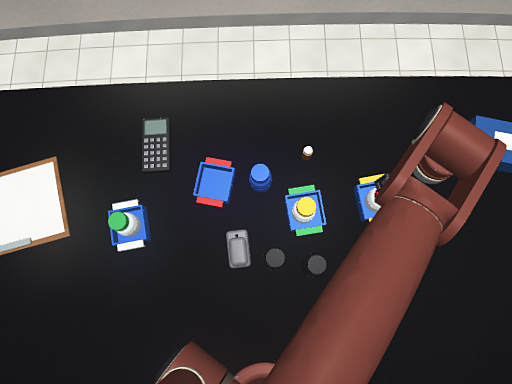

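The green bottle stands upright in the spare tray (cap at (118,222), z 0.114). Mouse, vial and keypad are unmoved. Now the red bottle.

```bash
python3 -m pendant '[{"wx":0,"wy":0,"wz":0,"dx":0.0015,"dy":0.001,"dz":0.035,"hand":1},{"wx":0,"wy":0,"wz":0,"dx":0.0015,"dy":0.001,"dz":0.07,"hand":1},{"wx":0,"wy":0,"wz":0,"dx":0.0015,"dy":0.001,"dz":0.1,"hand":1},{"wx":0,"wy":0,"wz":0,"dx":0.0015,"dy":0.001,"dz":0.12,"hand":1},{"wx":0,"wy":0,"wz":0,"dx":0.0015,"dy":0.001,"dz":0.132,"hand":1},{"wx":0,"wy":0,"wz":0,"dx":0.0015,"dy":0.001,"dz":0.139,"hand":1},{"wx":0,"wy":0,"wz":0,"dx":0.0015,"dy":0.001,"dz":0.139,"hand":1},{"wx":0,"wy":0,"wz":0,"dx":0.0015,"dy":0.001,"dz":0.139,"hand":0.3},{"wx":0,"wy":0,"wz":0,"dx":0.0015,"dy":0.001,"dz":0.139,"hand":-1},{"wx":0,"wy":0,"wz":0,"dx":0.0015,"dy":0.001,"dz":0.139,"hand":-1},{"wx":0,"wy":0,"wz":0,"dx":0.0015,"dy":0.001,"dz":0.139,"hand":-1},{"wx":0,"wy":0,"wz":0,"dx":0.0015,"dy":0.001,"dz":0.139,"hand":-1},{"wx":0,"wy":0,"wz":0,"dx":0.0015,"dy":0.001,"dz":0.139,"hand":-1},{"wx":0,"wy":0,"wz":0,"dx":0.0015,"dy":0.001,"dz":0.139,"hand":-1}]'; python3 go.py .581 .1253 .24
```

```text
time: 11.23
tool_pos: [0.5232, -0.3123, 0.0922]
tool_rot: [0.001, 0.993, 0.118, 0.001]
contact_force: [0.5, 1.9, 5.8]
gripper_width: 0.527
t 11.23 pos [ 0.5232 -0.3123  0.0922] d [ 0.1592 -0.4115 -0.1484] w 0.527 F [0.5 1.9 5.8] j [-0.66  0.14  1.77  0.    1.24  0.67]
```

```bash
python3 -m pendant '[{"wx":0,"wy":0,"wz":0,"dx":0,"dy":0,"dz":-0.005,"hand":-1},{"wx":0,"wy":0,"wz":0,"dx":0,"dy":0,"dz":-0.015,"hand":-1},{"wx":0,"wy":0,"wz":0,"dx":0,"dy":0,"dz":-0.035,"hand":-1},{"wx":0,"wy":0,"wz":0,"dx":0,"dy":0,"dz":-0.065,"hand":-1},{"wx":0,"wy":0,"wz":0,"dx":0,"dy":0,"dz":-0.095,"hand":-1},{"wx":0,"wy":0,"wz":0,"dx":0,"dy":0,"dz":-0.125,"hand":-1},{"wx":0,"wy":0,"wz":0,"dx":0,"dy":0,"dz":-0.145,"hand":-1},{"wx":0,"wy":0,"wz":0,"dx":0,"dy":0,"dz":-0.15,"hand":-1},{"wx":0,"wy":0,"wz":0,"dx":0,"dy":0,"dz":-0.15,"hand":-1},{"wx":0,"wy":0,"wz":0,"dx":0,"dy":0,"dz":-0.15,"hand":-1}]'; python3 go.py .581 .1253 .24
```

```text
time: 12.07
tool_pos: [0.5213, -0.3112, 0.2384]
tool_rot: [-0.001, 0.993, 0.118, -0.001]
contact_force: [0.2, 0.3, -4.0]
gripper_width: 0.53
t 12.07 pos [ 0.5213 -0.3112  0.2384] d [ 0.1603 -0.4103 -0.0012] w 0.53 F [ 0.2  0.3 -4. ] j [-0.66  0.01  1.65 -0.    1.49  0.67]
```

```bash
python3 -m pendant '[{"wx":0,"wy":0,"wz":0,"dx":0.004,"dy":-0.01,"dz":0,"hand":-1},{"wx":0,"wy":0,"wz":0,"dx":0.012,"dy":-0.03,"dz":0,"hand":-1},{"wx":0,"wy":0,"wz":0,"dx":0.023,"dy":-0.06,"dz":0,"hand":-1},{"wx":0,"wy":0,"wz":0,"dx":0.037,"dy":-0.095,"dz":0,"hand":-1},{"wx":0,"wy":0,"wz":0,"dx":0.051,"dy":-0.13,"dz":0,"hand":-1},{"wx":0,"wy":0,"wz":0,"dx":0.064,"dy":-0.165,"dz":0,"hand":-1},{"wx":0,"wy":0,"wz":0,"dx":0.078,"dy":-0.2,"dz":0,"hand":-1},{"wx":0,"wy":0,"wz":0,"dx":0.092,"dy":-0.235,"dz":0,"hand":-1},{"wx":0,"wy":0,"wz":0,"dx":0.105,"dy":-0.27,"dz":0,"hand":-1},{"wx":0,"wy":0,"wz":0,"dx":0.119,"dy":-0.305,"dz":0,"hand":-1},{"wx":0,"wy":0,"wz":0,"dx":0.133,"dy":-0.34,"dz":0,"hand":-1},{"wx":0,"wy":0,"wz":0,"dx":0.144,"dy":-0.37,"dz":0,"hand":-1},{"wx":0,"wy":0,"wz":0,"dx":0.154,"dy":-0.395,"dz":0,"hand":-1},{"wx":0,"wy":0,"wz":0,"dx":0.16,"dy":-0.41,"dz":0,"hand":-1},{"wx":0,"wy":0,"wz":0,"dx":0.16,"dy":-0.41,"dz":0,"hand":-1},{"wx":0,"wy":0,"wz":0,"dx":0.16,"dy":-0.41,"dz":0,"hand":-1}]'; python3 go.py .581 .1253 .0925
```

```text
time: 13.4
tool_pos: [0.5799, 0.1256, 0.2374]
tool_rot: [0.0, 0.993, 0.119, -0.002]
contact_force: [-0.1, 0.1, -2.4]
gripper_width: 0.529
t 13.4 pos [0.5799 0.1256 0.2374] d [0.0016 0.0006 0.1449] w 0.529 F [-0.1  0.1 -2.4] j [ 0.09 -0.02  1.68 -0.    1.49  1.42]
```

```bash
python3 -m pendant '[{"wx":0,"wy":0,"wz":0,"dx":0.001,"dy":0,"dz":0.01,"hand":-1},{"wx":0,"wy":0,"wz":0,"dx":0.001,"dy":0,"dz":0.03,"hand":-1},{"wx":0,"wy":0,"wz":0,"dx":0.001,"dy":0,"dz":0.06,"hand":-1},{"wx":0,"wy":0,"wz":0,"dx":0.001,"dy":0,"dz":0.09,"hand":-1},{"wx":0,"wy":0,"wz":0,"dx":0.001,"dy":0,"dz":0.11,"hand":-1},{"wx":0,"wy":0,"wz":0,"dx":0.001,"dy":0,"dz":0.123,"hand":-1},{"wx":0,"wy":0,"wz":0,"dx":0.001,"dy":0,"dz":0.132,"hand":-1},{"wx":0,"wy":0,"wz":0,"dx":0.001,"dy":0,"dz":0.137,"hand":-1},{"wx":0,"wy":0,"wz":0,"dx":0.001,"dy":0,"dz":0.141,"hand":-1},{"wx":0,"wy":0,"wz":0,"dx":0.001,"dy":0,"dz":0.144,"hand":-1},{"wx":0,"wy":0,"wz":0,"dx":0.001,"dy":0,"dz":0.1455,"hand":-1},{"wx":0,"wy":0,"wz":0,"dx":0.001,"dy":0,"dz":0.147,"hand":-1},{"wx":0,"wy":0,"wz":0,"dx":0.001,"dy":0,"dz":0.147,"hand":-1}]'; python3 go.py .581 .1253 .0922
```

```text
time: 14.48
tool_pos: [0.5827, 0.1248, 0.0934]
tool_rot: [0.0, 0.993, 0.118, 0.001]
contact_force: [-0.7, 0.2, -2.2]
gripper_width: 0.531
t 14.48 pos [0.5827 0.1248 0.0934] d [-0.0015 -0.0008  0.0012] w 0.531 F [-0.7  0.2 -2.2] j [0.09 0.11 1.8  0.   1.24 1.42]
```

```bash
python3 -m pendant '[{"wx":0,"wy":0,"wz":0,"dx":0,"dy":0,"dz":0.001,"hand":-1},{"wx":0,"wy":0,"wz":0,"dx":0,"dy":0,"dz":0.002,"hand":-1},{"wx":0,"wy":0,"wz":0,"dx":0,"dy":0,"dz":0.003,"hand":-1},{"wx":0,"wy":0,"wz":0,"dx":0,"dy":0,"dz":0.003,"hand":-1}]'; python3 go.py .581 .1253 .0922
```

```text
time: 14.82
tool_pos: [0.5835, 0.1251, 0.0923]
tool_rot: [-0.0, 0.993, 0.118, 0.001]
contact_force: [-2.4, 1.1, 6.1]
gripper_width: 0.527
t 14.82 pos [0.5835 0.1251 0.0923] d [-0.0024 -0.0008  0.0001] w 0.527 F [-2.4  1.1  6.1] j [0.09 0.11 1.8  0.   1.23 1.42]
```

Touchdown; release and rise.

```bash
python3 -m pendant '[{"wx":0,"wy":0,"wz":0,"dx":0,"dy":0,"dz":0,"hand":0.4},{"wx":0,"wy":0,"wz":0,"dx":0,"dy":0,"dz":0,"hand":1},{"wx":0,"wy":0,"wz":0,"dx":0,"dy":0,"dz":0,"hand":1},{"wx":0,"wy":0,"wz":0,"dx":0,"dy":0,"dz":0,"hand":1},{"wx":0,"wy":0,"wz":0,"dx":0,"dy":0,"dz":0,"hand":1},{"wx":0,"wy":0,"wz":0,"dx":0,"dy":0,"dz":-0.01,"hand":1},{"wx":0,"wy":0,"wz":0,"dx":0,"dy":0,"dz":-0.03,"hand":1},{"wx":0,"wy":0,"wz":0,"dx":0,"dy":0,"dz":-0.06,"hand":1},{"wx":0,"wy":0,"wz":0,"dx":0,"dy":0,"dz":-0.1,"hand":1},{"wx":0,"wy":0,"wz":0,"dx":0,"dy":0,"dz":-0.14,"hand":1},{"wx":0,"wy":0,"wz":0,"dx":0,"dy":0,"dz":-0.145,"hand":1},{"wx":0,"wy":0,"wz":0,"dx":0,"dy":0,"dz":-0.145,"hand":1}]'; python3 go.py .4955 -.1125 .232
```

```text
time: 15.82
tool_pos: [0.5847, 0.125, 0.2409]
tool_rot: [0.0, 0.993, 0.118, 0.005]
contact_force: [0.7, 0.3, -0.6]
gripper_width: 1.0
t 15.82 pos [0.5847 0.125  0.2409] d [-0.1425  0.2099  0.0078] w 1.0 F [ 0.7  0.3 -0.6] j [ 0.09 -0.02  1.67 -0.    1.48  1.42]
```

```bash
python3 -m pendant '[{"wx":0,"wy":0,"wz":0,"dx":-0.01,"dy":0.015,"dz":0,"hand":1},{"wx":0,"wy":0,"wz":0,"dx":-0.141,"dy":0.21,"dz":0.003,"hand":1},{"wx":0,"wy":0,"wz":0,"dx":-0.141,"dy":0.21,"dz":0.003,"hand":1},{"wx":0,"wy":0,"wz":0,"dx":-0.141,"dy":0.21,"dz":0.003,"hand":1},{"wx":0,"wy":0,"wz":0,"dx":-0.141,"dy":0.21,"dz":0.003,"hand":1},{"wx":0,"wy":0,"wz":0,"dx":-0.141,"dy":0.21,"dz":0.003,"hand":1},{"wx":0,"wy":0,"wz":0,"dx":-0.141,"dy":0.21,"dz":0.003,"hand":1},{"wx":0,"wy":0,"wz":0,"dx":-0.141,"dy":0.21,"dz":0.003,"hand":1},{"wx":0,"wy":0,"wz":0,"dx":-0.141,"dy":0.21,"dz":0.003,"hand":1},{"wx":0,"wy":0,"wz":0,"dx":-0.141,"dy":0.21,"dz":0.003,"hand":1},{"wx":0,"wy":0,"wz":0,"dx":-0.141,"dy":0.21,"dz":0.003,"hand":1}]'; python3 go.py .4955 -.1125 .09
```

```text
time: 16.73
tool_pos: [0.4945, -0.1115, 0.2311]
tool_rot: [-0.0, 0.993, 0.119, -0.0]
contact_force: [0.9, 0.8, 0.6]
gripper_width: 1.002
t 16.73 pos [ 0.4945 -0.1115  0.2311] d [0.0009 0.0014 0.1411] w 1.002 F [0.9 0.8 0.6] j [-0.37 -0.23  1.88  0.    1.5   0.96]
```

```bash
python3 -m pendant '[{"wx":0,"wy":0,"wz":0,"dx":0.001,"dy":0.001,"dz":0.035,"hand":1},{"wx":0,"wy":0,"wz":0,"dx":0.001,"dy":0.001,"dz":0.07,"hand":1},{"wx":0,"wy":0,"wz":0,"dx":0.001,"dy":0.001,"dz":0.1,"hand":1},{"wx":0,"wy":0,"wz":0,"dx":0.001,"dy":0.001,"dz":0.12,"hand":1},{"wx":0,"wy":0,"wz":0,"dx":0.001,"dy":0.001,"dz":0.133,"hand":1},{"wx":0,"wy":0,"wz":0,"dx":0.001,"dy":0.001,"dz":0.141,"hand":1},{"wx":0,"wy":0,"wz":0,"dx":0.001,"dy":0.001,"dz":0.141,"hand":1},{"wx":0,"wy":0,"wz":0,"dx":0.001,"dy":0.001,"dz":0.141,"hand":0.3},{"wx":0,"wy":0,"wz":0,"dx":0.001,"dy":0.001,"dz":0.141,"hand":-1},{"wx":0,"wy":0,"wz":0,"dx":0.001,"dy":0.001,"dz":0.141,"hand":-1},{"wx":0,"wy":0,"wz":0,"dx":0.001,"dy":0.001,"dz":0.141,"hand":-1},{"wx":0,"wy":0,"wz":0,"dx":0.001,"dy":0.001,"dz":0.141,"hand":-1},{"wx":0,"wy":0,"wz":0,"dx":0.001,"dy":0.001,"dz":0.141,"hand":-1},{"wx":0,"wy":0,"wz":0,"dx":0.001,"dy":0.001,"dz":0.141,"hand":-1}]'; python3 go.py .524 -.311 .24
```

```text
time: 17.9
tool_pos: [0.497, -0.1134, 0.0928]
tool_rot: [0.0, 0.993, 0.118, 0.002]
contact_force: [0.0, 2.0, 5.8]
gripper_width: 0.528
t 17.9 pos [ 0.497  -0.1134  0.0928] d [-0.0196  0.1986 -0.147 ] w 0.528 F [0.  2.  5.8] j [-0.37 -0.1   2.    0.    1.23  0.96]
```

```bash
python3 -m pendant '[{"wx":0,"wy":0,"wz":0,"dx":0,"dy":0,"dz":-0.005,"hand":-1},{"wx":0,"wy":0,"wz":0,"dx":0,"dy":0,"dz":-0.015,"hand":-1},{"wx":0,"wy":0,"wz":0,"dx":0,"dy":0,"dz":-0.035,"hand":-1},{"wx":0,"wy":0,"wz":0,"dx":0,"dy":0,"dz":-0.065,"hand":-1},{"wx":0,"wy":0,"wz":0,"dx":0,"dy":0,"dz":-0.095,"hand":-1},{"wx":0,"wy":0,"wz":0,"dx":0,"dy":0,"dz":-0.125,"hand":-1},{"wx":0,"wy":0,"wz":0,"dx":0,"dy":0,"dz":-0.145,"hand":-1},{"wx":0,"wy":0,"wz":0,"dx":0,"dy":0,"dz":-0.15,"hand":-1},{"wx":0,"wy":0,"wz":0,"dx":0,"dy":0,"dz":-0.15,"hand":-1},{"wx":0,"wy":0,"wz":0,"dx":0,"dy":0,"dz":-0.15,"hand":-1}]'; python3 go.py .524 -.311 .24
```

```text
time: 18.73
tool_pos: [0.495, -0.113, 0.2395]
tool_rot: [-0.0, 0.993, 0.118, -0.001]
contact_force: [0.1, 0.6, -3.3]
gripper_width: 0.528
t 18.73 pos [ 0.495  -0.113   0.2395] d [-0.0182  0.1992 -0.0007] w 0.528 F [ 0.1  0.6 -3.3] j [-0.37 -0.24  1.87 -0.    1.51  0.96]
```

```bash
python3 -m pendant '[{"wx":0,"wy":0,"wz":0,"dx":-0.001,"dy":0.01,"dz":0,"hand":-1},{"wx":0,"wy":0,"wz":0,"dx":-0.003,"dy":0.03,"dz":0,"hand":-1},{"wx":0,"wy":0,"wz":0,"dx":-0.006,"dy":0.065,"dz":0,"hand":-1},{"wx":0,"wy":0,"wz":0,"dx":-0.009,"dy":0.1,"dz":0,"hand":-1},{"wx":0,"wy":0,"wz":0,"dx":-0.012,"dy":0.135,"dz":0,"hand":-1},{"wx":0,"wy":0,"wz":0,"dx":-0.015,"dy":0.165,"dz":0,"hand":-1},{"wx":0,"wy":0,"wz":0,"dx":-0.017,"dy":0.188,"dz":0,"hand":-1},{"wx":0,"wy":0,"wz":0,"dx":-0.018,"dy":0.199,"dz":0,"hand":-1},{"wx":0,"wy":0,"wz":0,"dx":-0.018,"dy":0.199,"dz":0,"hand":-1},{"wx":0,"wy":0,"wz":0,"dx":-0.018,"dy":0.199,"dz":0,"hand":-1}]'; python3 go.py .524 -.311 .0928
```

```text
time: 19.57
tool_pos: [0.5241, -0.3106, 0.2389]
tool_rot: [-0.001, 0.993, 0.118, -0.001]
contact_force: [-0.1, 0.6, -2.4]
gripper_width: 0.529
t 19.57 pos [ 0.5241 -0.3106  0.2389] d [0.     0.0008 0.1461] w 0.529 F [-0.1  0.6 -2.4] j [-0.66  0.01  1.64  0.    1.49  0.68]
```

```bash
python3 -m pendant '[{"wx":0,"wy":0,"wz":0,"dx":0,"dy":0,"dz":0.01,"hand":-1},{"wx":0,"wy":0,"wz":0,"dx":0,"dy":0,"dz":0.03,"hand":-1},{"wx":0,"wy":0,"wz":0,"dx":0,"dy":0,"dz":0.06,"hand":-1},{"wx":0,"wy":0,"wz":0,"dx":0,"dy":0,"dz":0.09,"hand":-1},{"wx":0,"wy":0,"wz":0,"dx":0,"dy":0,"dz":0.11,"hand":-1},{"wx":0,"wy":0,"wz":0,"dx":0,"dy":0,"dz":0.123,"hand":-1},{"wx":0,"wy":0,"wz":0,"dx":0,"dy":0,"dz":0.132,"hand":-1},{"wx":0,"wy":0,"wz":0,"dx":0,"dy":0,"dz":0.137,"hand":-1},{"wx":0,"wy":0,"wz":0,"dx":0,"dy":0,"dz":0.141,"hand":-1},{"wx":0,"wy":0,"wz":0,"dx":0,"dy":0,"dz":0.144,"hand":-1},{"wx":0,"wy":0,"wz":0,"dx":0,"dy":0,"dz":0.1465,"hand":-1},{"wx":0,"wy":0,"wz":0,"dx":0,"dy":0,"dz":0.148,"hand":-1},{"wx":0,"wy":0,"wz":0,"dx":0,"dy":0,"dz":0.148,"hand":-1}]'; python3 go.py .524 -.311 .0928
```

```text
time: 20.65
tool_pos: [0.5251, -0.3111, 0.0932]
tool_rot: [0.0, 0.993, 0.118, 0.0]
contact_force: [-0.6, -0.7, -1.7]
gripper_width: 0.532
t 20.65 pos [ 0.5251 -0.3111  0.0932] d [-0.0011 -0.0004  0.0004] w 0.532 F [-0.6 -0.7 -1.7] j [-0.66  0.14  1.76  0.    1.24  0.68]
```

```bash
python3 -m pendant '[{"wx":0,"wy":0,"wz":0,"dx":0,"dy":0,"dz":0.001,"hand":-1},{"wx":0,"wy":0,"wz":0,"dx":0,"dy":0,"dz":0.002,"hand":-1},{"wx":0,"wy":0,"wz":0,"dx":0,"dy":0,"dz":0.0025,"hand":-1},{"wx":0,"wy":0,"wz":0,"dx":0,"dy":0,"dz":0.0025,"hand":-1}]'; python3 go.py .524 -.311 .0928
```

```text
time: 20.98
tool_pos: [0.5257, -0.3112, 0.0929]
tool_rot: [0.0, 0.993, 0.118, 0.001]
contact_force: [-2.7, 3.1, 6.8]
gripper_width: 0.528
t 20.98 pos [ 0.5257 -0.3112  0.0929] d [-0.0016 -0.0006  0.0001] w 0.528 F [-2.7  3.1  6.8] j [-0.66  0.14  1.76  0.    1.24  0.68]
```

```bash
python3 -m pendant '[{"wx":0,"wy":0,"wz":0,"dx":0,"dy":0,"dz":0,"hand":0.4},{"wx":0,"wy":0,"wz":0,"dx":0,"dy":0,"dz":0,"hand":1},{"wx":0,"wy":0,"wz":0,"dx":0,"dy":0,"dz":0,"hand":1},{"wx":0,"wy":0,"wz":0,"dx":0,"dy":0,"dz":0,"hand":1},{"wx":0,"wy":0,"wz":0,"dx":0,"dy":0,"dz":0,"hand":1},{"wx":0,"wy":0,"wz":0,"dx":0,"dy":0,"dz":-0.01,"hand":1},{"wx":0,"wy":0,"wz":0,"dx":0,"dy":0,"dz":-0.03,"hand":1},{"wx":0,"wy":0,"wz":0,"dx":0,"dy":0,"dz":-0.06,"hand":1},{"wx":0,"wy":0,"wz":0,"dx":0,"dy":0,"dz":-0.1,"hand":1},{"wx":0,"wy":0,"wz":0,"dx":0,"dy":0,"dz":-0.14,"hand":1},{"wx":0,"wy":0,"wz":0,"dx":0,"dy":0,"dz":-0.145,"hand":1},{"wx":0,"wy":0,"wz":0,"dx":0,"dy":0,"dz":-0.145,"hand":1}]'; python3 go.py .4674 .3563 .236
```

```text
time: 21.98
tool_pos: [0.5268, -0.3124, 0.2415]
tool_rot: [0.003, 0.993, 0.118, 0.004]
contact_force: [0.2, -0.6, 0.1]
gripper_width: 1.005
t 21.98 pos [ 0.5268 -0.3124  0.2415] d [ 0.0991 -0.664   0.001 ] w 1.005 F [ 0.2 -0.6  0.1] j [-0.66  0.01  1.64 -0.    1.48  0.68]
```

```bash
python3 -m pendant '[{"wx":0,"wy":0,"wz":0,"dx":0.003,"dy":-0.02,"dz":0,"hand":1},{"wx":0,"wy":0,"wz":0,"dx":0.101,"dy":-0.662,"dz":0,"hand":1},{"wx":0,"wy":0,"wz":0,"dx":0.101,"dy":-0.662,"dz":0,"hand":1},{"wx":0,"wy":0,"wz":0,"dx":0.101,"dy":-0.662,"dz":0,"hand":1},{"wx":0,"wy":0,"wz":0,"dx":0.101,"dy":-0.662,"dz":0,"hand":1},{"wx":0,"wy":0,"wz":0,"dx":0.101,"dy":-0.662,"dz":0,"hand":1},{"wx":0,"wy":0,"wz":0,"dx":0.101,"dy":-0.662,"dz":0,"hand":1},{"wx":0,"wy":0,"wz":0,"dx":0.101,"dy":-0.662,"dz":0,"hand":1},{"wx":0,"wy":0,"wz":0,"dx":0.101,"dy":-0.662,"dz":0,"hand":1},{"wx":0,"wy":0,"wz":0,"dx":0.101,"dy":-0.662,"dz":0,"hand":1},{"wx":0,"wy":0,"wz":0,"dx":0.101,"dy":-0.662,"dz":0,"hand":1},{"wx":0,"wy":0,"wz":0,"dx":0.101,"dy":-0.662,"dz":0,"hand":1},{"wx":0,"wy":0,"wz":0,"dx":0.101,"dy":-0.662,"dz":0,"hand":1},{"wx":0,"wy":0,"wz":0,"dx":0.101,"dy":-0.662,"dz":0,"hand":1},{"wx":0,"wy":0,"wz":0,"dx":0.101,"dy":-0.662,"dz":0,"hand":1},{"wx":0,"wy":0,"wz":0,"dx":0.101,"dy":-0.662,"dz":0,"hand":1},{"wx":0,"wy":0,"wz":0,"dx":0.101,"dy":-0.662,"dz":0,"hand":1},{"wx":0,"wy":0,"wz":0,"dx":0.101,"dy":-0.662,"dz":0,"hand":1},{"wx":0,"wy":0,"wz":0,"dx":0.101,"dy":-0.662,"dz":0,"hand":1},{"wx":0,"wy":0,"wz":0,"dx":0.101,"dy":-0.662,"dz":0,"hand":1}]'; python3 go.py .4674 .3563 .091
```

```text
time: 23.65
tool_pos: [0.4672, 0.3557, 0.2339]
tool_rot: [0.001, 0.993, 0.118, -0.001]
contact_force: [-0.1, 0.8, -0.4]
gripper_width: 1.0
t 23.65 pos [0.4672 0.3557 0.2339] d [ 0.0006 -0.0008  0.1429] w 1.0 F [-0.1  0.8 -0.4] j [ 0.52 -0.04  1.7  -0.    1.48  1.86]
```

```bash
python3 -m pendant '[{"wx":0,"wy":0,"wz":0,"dx":0,"dy":-0.001,"dz":0.035,"hand":1},{"wx":0,"wy":0,"wz":0,"dx":0,"dy":-0.001,"dz":0.07,"hand":1},{"wx":0,"wy":0,"wz":0,"dx":0,"dy":-0.001,"dz":0.1,"hand":1},{"wx":0,"wy":0,"wz":0,"dx":0,"dy":-0.001,"dz":0.12,"hand":1},{"wx":0,"wy":0,"wz":0,"dx":0,"dy":-0.001,"dz":0.135,"hand":1},{"wx":0,"wy":0,"wz":0,"dx":0,"dy":-0.001,"dz":0.143,"hand":1},{"wx":0,"wy":0,"wz":0,"dx":0,"dy":-0.001,"dz":0.143,"hand":1},{"wx":0,"wy":0,"wz":0,"dx":0,"dy":-0.001,"dz":0.143,"hand":0.3},{"wx":0,"wy":0,"wz":0,"dx":0,"dy":-0.001,"dz":0.143,"hand":-1},{"wx":0,"wy":0,"wz":0,"dx":0,"dy":-0.001,"dz":0.143,"hand":-1},{"wx":0,"wy":0,"wz":0,"dx":0,"dy":-0.001,"dz":0.143,"hand":-1},{"wx":0,"wy":0,"wz":0,"dx":0,"dy":-0.001,"dz":0.143,"hand":-1},{"wx":0,"wy":0,"wz":0,"dx":0,"dy":-0.001,"dz":0.143,"hand":-1},{"wx":0,"wy":0,"wz":0,"dx":0,"dy":-0.001,"dz":0.143,"hand":-1}]'; python3 go.py .498 -.1175 .24
```

```text
time: 24.82
tool_pos: [0.4689, 0.3582, 0.0946]
tool_rot: [-0.001, 0.993, 0.118, 0.002]
contact_force: [0.1, 1.1, 5.8]
gripper_width: 0.529
t 24.82 pos [0.4689 0.3582 0.0946] d [-0.0828  0.4691 -0.1463] w 0.529 F [0.1 1.1 5.8] j [ 0.53  0.09  1.81 -0.    1.24  1.86]
```

```bash
python3 -m pendant '[{"wx":0,"wy":0,"wz":0,"dx":0,"dy":0,"dz":-0.005,"hand":-1},{"wx":0,"wy":0,"wz":0,"dx":0,"dy":0,"dz":-0.015,"hand":-1},{"wx":0,"wy":0,"wz":0,"dx":0,"dy":0,"dz":-0.035,"hand":-1},{"wx":0,"wy":0,"wz":0,"dx":0,"dy":0,"dz":-0.065,"hand":-1},{"wx":0,"wy":0,"wz":0,"dx":0,"dy":0,"dz":-0.095,"hand":-1},{"wx":0,"wy":0,"wz":0,"dx":0,"dy":0,"dz":-0.125,"hand":-1},{"wx":0,"wy":0,"wz":0,"dx":0,"dy":0,"dz":-0.145,"hand":-1},{"wx":0,"wy":0,"wz":0,"dx":0,"dy":0,"dz":-0.15,"hand":-1},{"wx":0,"wy":0,"wz":0,"dx":0,"dy":0,"dz":-0.15,"hand":-1},{"wx":0,"wy":0,"wz":0,"dx":0,"dy":0,"dz":-0.15,"hand":-1}]'; python3 go.py .498 -.1175 .24
```

```text
time: 25.65
tool_pos: [0.4668, 0.3569, 0.2408]
tool_rot: [0.0, 0.993, 0.118, -0.001]
contact_force: [-1.4, -0.6, -3.4]
gripper_width: 0.528
t 25.65 pos [0.4668 0.3569 0.2408] d [-0.081   0.4685  0.0013] w 0.528 F [-1.4 -0.6 -3.4] j [ 0.53 -0.04  1.69 -0.    1.49  1.86]
```

```bash
python3 -m pendant '[{"wx":0,"wy":0,"wz":0,"dx":-0.002,"dy":0.01,"dz":0,"hand":-1},{"wx":0,"wy":0,"wz":0,"dx":-0.005,"dy":0.03,"dz":0,"hand":-1},{"wx":0,"wy":0,"wz":0,"dx":-0.01,"dy":0.06,"dz":0,"hand":-1},{"wx":0,"wy":0,"wz":0,"dx":-0.017,"dy":0.098,"dz":0,"hand":-1},{"wx":0,"wy":0,"wz":0,"dx":-0.024,"dy":0.136,"dz":0,"hand":-1},{"wx":0,"wy":0,"wz":0,"dx":-0.03,"dy":0.174,"dz":0,"hand":-1},{"wx":0,"wy":0,"wz":0,"dx":-0.037,"dy":0.212,"dz":0,"hand":-1},{"wx":0,"wy":0,"wz":0,"dx":-0.043,"dy":0.25,"dz":0,"hand":-1},{"wx":0,"wy":0,"wz":0,"dx":-0.05,"dy":0.288,"dz":0,"hand":-1},{"wx":0,"wy":0,"wz":0,"dx":-0.057,"dy":0.326,"dz":0,"hand":-1},{"wx":0,"wy":0,"wz":0,"dx":-0.063,"dy":0.364,"dz":0,"hand":-1},{"wx":0,"wy":0,"wz":0,"dx":-0.07,"dy":0.402,"dz":0,"hand":-1},{"wx":0,"wy":0,"wz":0,"dx":-0.076,"dy":0.435,"dz":0,"hand":-1},{"wx":0,"wy":0,"wz":0,"dx":-0.08,"dy":0.457,"dz":0,"hand":-1},{"wx":0,"wy":0,"wz":0,"dx":-0.081,"dy":0.468,"dz":0,"hand":-1},{"wx":0,"wy":0,"wz":0,"dx":-0.081,"dy":0.468,"dz":0,"hand":-1},{"wx":0,"wy":0,"wz":0,"dx":-0.081,"dy":0.468,"dz":0,"hand":-1}]'; python3 go.py .498 -.1175 .0946
```

```text
time: 27.07
tool_pos: [0.4977, -0.1164, 0.2407]
tool_rot: [-0.001, 0.993, 0.118, -0.001]
contact_force: [-0.2, 0.6, -2.7]
gripper_width: 0.529
t 27.07 pos [ 0.4977 -0.1164  0.2407] d [0.0004 0.0015 0.1461] w 0.529 F [-0.2  0.6 -2.7] j [-0.38 -0.23  1.86  0.    1.51  0.96]
```

```bash
python3 -m pendant '[{"wx":0,"wy":0,"wz":0,"dx":0,"dy":0.001,"dz":0.01,"hand":-1},{"wx":0,"wy":0,"wz":0,"dx":0,"dy":0.001,"dz":0.03,"hand":-1},{"wx":0,"wy":0,"wz":0,"dx":0,"dy":0.001,"dz":0.06,"hand":-1},{"wx":0,"wy":0,"wz":0,"dx":0,"dy":0.001,"dz":0.09,"hand":-1},{"wx":0,"wy":0,"wz":0,"dx":0,"dy":0.001,"dz":0.11,"hand":-1},{"wx":0,"wy":0,"wz":0,"dx":0,"dy":0.001,"dz":0.123,"hand":-1},{"wx":0,"wy":0,"wz":0,"dx":0,"dy":0.001,"dz":0.132,"hand":-1},{"wx":0,"wy":0,"wz":0,"dx":0,"dy":0.001,"dz":0.137,"hand":-1},{"wx":0,"wy":0,"wz":0,"dx":0,"dy":0.001,"dz":0.141,"hand":-1},{"wx":0,"wy":0,"wz":0,"dx":0,"dy":0.001,"dz":0.144,"hand":-1},{"wx":0,"wy":0,"wz":0,"dx":0,"dy":0.001,"dz":0.1465,"hand":-1},{"wx":0,"wy":0,"wz":0,"dx":0,"dy":0.001,"dz":0.148,"hand":-1},{"wx":0,"wy":0,"wz":0,"dx":0,"dy":0.001,"dz":0.149,"hand":-1},{"wx":0,"wy":0,"wz":0,"dx":0,"dy":0.001,"dz":0.149,"hand":-1}]'; python3 go.py .498 -.1175 .0946
```

```text
time: 28.23
tool_pos: [0.4996, -0.1178, 0.0946]
tool_rot: [0.0, 0.993, 0.118, 0.001]
contact_force: [-1.9, 1.4, 3.1]
gripper_width: 0.526
t 28.23 pos [ 0.4996 -0.1178  0.0946] d [-0.0015 -0.0007 -0.    ] w 0.526 F [-1.9  1.4  3.1] j [-0.38 -0.09  1.99  0.    1.24  0.96]
```

Touching the floor. Release, rise and step aside for a clear view.

```bash
python3 -m pendant '[{"wx":0,"wy":0,"wz":0,"dx":0,"dy":0,"dz":0.001,"hand":-1},{"wx":0,"wy":0,"wz":0,"dx":0,"dy":0,"dz":0.001,"hand":0.4},{"wx":0,"wy":0,"wz":0,"dx":0,"dy":0,"dz":0.001,"hand":1},{"wx":0,"wy":0,"wz":0,"dx":0,"dy":0,"dz":0.001,"hand":1},{"wx":0,"wy":0,"wz":0,"dx":0,"dy":0,"dz":0.001,"hand":1},{"wx":0,"wy":0,"wz":0,"dx":0,"dy":0,"dz":0.001,"hand":1},{"wx":0,"wy":0,"wz":0,"dx":0,"dy":0,"dz":-0.01,"hand":1},{"wx":0,"wy":0,"wz":0,"dx":0,"dy":0,"dz":-0.03,"hand":1},{"wx":0,"wy":0,"wz":0,"dx":0,"dy":0,"dz":-0.06,"hand":1},{"wx":0,"wy":0,"wz":0,"dx":0,"dy":0,"dz":-0.1,"hand":1},{"wx":0,"wy":0,"wz":0,"dx":0,"dy":0,"dz":-0.14,"hand":1},{"wx":0,"wy":0,"wz":0,"dx":0,"dy":0,"dz":-0.15,"hand":1},{"wx":0,"wy":0,"wz":0,"dx":0,"dy":0,"dz":-0.15,"hand":1}]'; python3 go.py .47 .35 .25
```

```text
time: 29.32
tool_pos: [0.5012, -0.1186, 0.2497]
tool_rot: [0.002, 0.993, 0.118, 0.005]
contact_force: [0.2, -1.2, -0.4]
gripper_width: 1.002
t 29.32 pos [ 0.5012 -0.1186  0.2497] d [ 0.0796 -0.4628 -0.0024] w 1.002 F [ 0.2 -1.2 -0.4] j [-0.38 -0.23  1.85 -0.    1.51  0.96]
```

```bash
python3 -m pendant '[{"wx":0,"wy":0,"wz":0,"dx":0.003,"dy":-0.02,"dz":0,"hand":1},{"wx":0,"wy":0,"wz":0,"dx":0.08,"dy":-0.463,"dz":0,"hand":1},{"wx":0,"wy":0,"wz":0,"dx":0.08,"dy":-0.463,"dz":0,"hand":1},{"wx":0,"wy":0,"wz":0,"dx":0.08,"dy":-0.463,"dz":0,"hand":1},{"wx":0,"wy":0,"wz":0,"dx":0.08,"dy":-0.463,"dz":0,"hand":1},{"wx":0,"wy":0,"wz":0,"dx":0.08,"dy":-0.463,"dz":0,"hand":1},{"wx":0,"wy":0,"wz":0,"dx":0.08,"dy":-0.463,"dz":0,"hand":1},{"wx":0,"wy":0,"wz":0,"dx":0.08,"dy":-0.463,"dz":0,"hand":1},{"wx":0,"wy":0,"wz":0,"dx":0.08,"dy":-0.463,"dz":0,"hand":1},{"wx":0,"wy":0,"wz":0,"dx":0.08,"dy":-0.463,"dz":0,"hand":1},{"wx":0,"wy":0,"wz":0,"dx":0.08,"dy":-0.463,"dz":0,"hand":1},{"wx":0,"wy":0,"wz":0,"dx":0.08,"dy":-0.463,"dz":0,"hand":1},{"wx":0,"wy":0,"wz":0,"dx":0.08,"dy":-0.463,"dz":0,"hand":1},{"wx":0,"wy":0,"wz":0,"dx":0.08,"dy":-0.463,"dz":0,"hand":1},{"wx":0,"wy":0,"wz":0,"dx":0.08,"dy":-0.463,"dz":0,"hand":1}]'; python3 - <<'E'
from h import *
im,d=cams.grab_frame("top"); save(im,"pics/top2.png"); P=cloud("top",d)
hsv=cv2.cvtColor(im,cv2.COLOR_RGB2HSV); H,S,V=[hsv[...,i].astype(int) for i in range(3)]
T=dict(red=(.581,.1253),yellow=(.524,-.311),green=(.498,-.1175))
for n,(x,y) in T.items():
    m=(np.hypot(P[...,0]-x,P[...,1]-y)<.05)&(P[...,2]>.1)&(P[...,2]<.13)&(d>0); q=P[m]
    c,r=cv2.minEnclosingCircle(q[:,:2].astype(np.float32)); print(n,len(q),"hue",np.median(H[m]),"z",q[:,2].mean().round(4),"err mm",np.round((np.array(c)-(x,y))*1000,1))
im,d=cams.grab_frame("scene"); save(im,"pics/scene2.png")
E
```

```text
time: 30.57
tool_pos: [0.4673, 0.3507, 0.2418]
tool_rot: [0.001, 0.993, 0.118, -0.001]
contact_force: [-0.2, -0.6, 0.2]
gripper_width: 1.004
red 292 hue 0.0 z 0.1143 err mm [0.7 0.3]
yellow 317 hue 27.0 z 0.1141 err mm [0.8 0.7]
green 303 hue 68.0 z 0.1144 err mm [1.9 0.8]
```

View pics/top2.png

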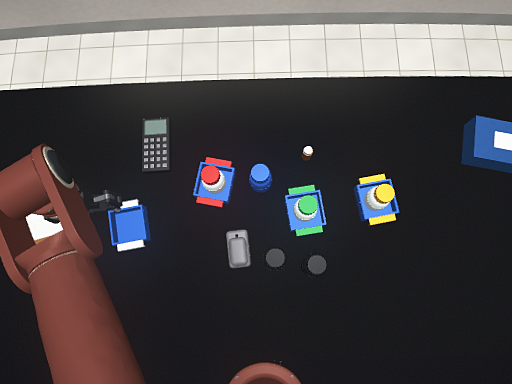

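View pics/scene2.png

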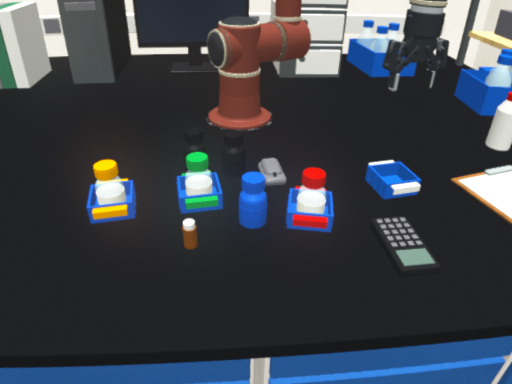

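Red (209,176), green (308,205) and yellow (385,193) each stand upright in the matching tray. The spare tray (128,226) is empty and the bystanders have not moved.

```bash
python3 -c "
from plant import job; print(job.job_done())"
```

```text
the job is handed in; nothing more can be done
None
```

All three bottles now stand in the trays that match their caps, and I handed the job in at about 31 s of the 115 s allowed. I parked the green bottle in the spare tray and let go of it there. Then I moved red to the red tray, yellow to the yellow tray and green from the spare tray to the green tray, setting each down slowly until it touched the floor (at most about 7 N measured at the wrist).

- **Position:** In the last top picture the cap centres are within about 2 mm of their tray centres. The cap tops are at 0.114 m, which is right for a bottle upright on a tray floor.
- **Surroundings:** The spare tray is empty and the gripper is clear of every bottle. The mouse, keypad and vial look unmoved in both cameras; I judged that by eye and did not measure them again.
- **Odd readings:** The only disagreement was at each grasp, where the tool sat 2–4 mm higher than commanded with about 6 N of upward force. I allowed for it by putting each bottle down at the height it was picked up. Early on, one move was refused because its rows left out some of the values; nothing moved.

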